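# Lock the bayonet cap on the filter housing

### The job

Close the filter housing: pick up its loose cap by the wing, feel for the two slots in the housing's collar with the cap's lugs, push the cap in against the spring and turn it clockwise (seen from above) until it locks, so that when you let go it springs up into its notches and stays there, fully locked and upright. Do it gently, without ever forcing it, and leave the other things on the bench where they are.

Things in the scene. Friction and masses are not known exactly. Their poses are not given: they have to be found in the camera images.
- cap: Loose grey cap, 60 mm tall, standing plug down on the bench. Origin: centre of the plug's underside, z up the axis. Plug 40 mm diameter, z 0 to 18 mm; knurled disc 68 mm diameter, z 18 to 25. Two steel lugs stick out of the plug along +x and -x to 26 mm from the axis, 8 mm wide, z 2 to 7. Same after a half turn. 90 to 180 g.
- cap_wing (a point): On the cap's axis, 48 mm above its origin: a good height to grip the cap's upright wing, which stands on the disc from z 25 to 60 mm, 54 mm long along the cap's x (in line with the lugs) and 14 mm thick along its y.
- housing: White filter housing fixed to the bench: base 100 mm diameter, body and steel collar 70 mm. Origin: centre of its base, z up the axis; heights given here are above it. Hose barbs at its +y and -y sides, to 63 mm from the axis, z 32 mm. The cap can go down until its disc meets the rim (cap origin at z 82); when below z 85 the lugs are under the lip and it can be turned.
- housing_mouth (a point): Centre of the collar's flat rim, z 100 mm: mouth 43.5 mm diameter, lip 8 mm thick with two opposite slots, 11 mm wide, for the lugs. The collar never turns but was fitted askew: the slots' line lies anywhere within 0.42 rad (24 deg) of the housing's x axis, NOT in this pose; find it by feel or sight. Lugs on the rim beside the slots: cap origin at z 98.
- housing_spring (a point): On the axis at z 95 mm: the top of the spring follower in the mouth, where the plug first meets it (6 N, then 0.5 N more per mm, 12.5 N with the cap fully in). Let go before it is turned, the cap comes back up to here. A push of 20 N and a turn of 0.5 N m are ample anywhere; contact forces between cap and housing that add up to over 80 N count as forcing it.
- housing_home (a point): On the axis at z 88.5 mm: where the cap's origin rests once locked. Below the lip the cap turns only clockwise seen from above: after 0.91 rad (52 deg) from the slots it is under notches 3.5 mm deep in the lip's underside, with a firm stop about 5 deg farther. Let go there, the spring lifts it into them. Not turned far enough, it stays at z 85.
- petri_dish: Bystander: closed petri dish with dark contents, 84 mm diameter, 15 mm high, lying on the bench; origin at the centre of its underside.
- specimen_cup: Bystander: specimen cup with a screw lid, 65 mm diameter, 67 mm high; origin at the centre of its underside.
- culture_bottle: Bystander: small bottle with dark contents and a white cap, 34 mm diameter, 117 mm high; origin at the centre of its underside.
- pen_1: Bystander: black pen, 145 mm long, 9 mm high, lying on the bench near the robot.
Mind the look-alikes: they are no part of the job. Several things look just like the cap: the one meant starts farthest from the robot's base.

How it is judged (in metres and radians):
On the way, in this order (a step that is already met when the one before it is completed fails the run):
1. the cap has been lifted clear of the bench (height (world z) of cap above 0.03 m and contact force between the fingers and cap above 1 N), for 0.2 s.
2. the cap is pushed in so far that its lugs are under the collar's lip (z of cap in the frame of housing below 0.0862 m and horizontal distance between cap and housing below 0.004 m), for 0.1 s.
At the end, for the whole second after the job is handed in: The cap sits locked in the notches of the collar, let go and at rest: its origin 86.8 to 90.5 mm above the housing's base (88.5 is home), within 4 mm of the housing's axis, tilted less than 0.08 rad (z of cap in the frame of housing between 0.0868 and 0.0905 m and horizontal distance between cap and housing below 0.004 m and angle between cap's own z axis and vertical below 0.08 rad and linear speed of cap below 0.02 m/s); the robot touches nothing.
It fails at once if the cap is forced: contact forces between it and the housing add up to more than 80 N (contact force between cap and housing above 80 N).
It fails at once if another thing on the bench is moved by more than 30 mm (distance of any of petri_dish, specimen_cup, culture_bottle, pen_1 from where it was at the start of the episode above 0.03 m).
It also fails if it takes over 70 s, if anything falls off the work surface, if the arm or the gripper's body presses on something with over 40 N, if the wrist force passes 120 N, or if a joint passes its speed limit or range.

### The arm

A 6-joint arm with a two-finger parallel gripper is mounted at the origin on a cart in front of the work surface, level with it; the furniture and walls round the work are solid. World frame = base frame: x ahead of the robot, y to its left, z up, the work surface at z = 0. Lengths are in m, angles in degrees, forces in N, time in s.
With the tool pointing down it reaches from about 0.375 to 0.9 m from the base axis. Payload 3.1 kg.
Tool frame: the origin (TCP) lies at the very end of the fingers, on their centre line; the grasp point (between the pads) lies 19 mm behind it; z points along the fingers, x is the direction in which the jaws open and shut, and the axes are right-handed (so a half turn about z gives the same grasp; the last joint's range is limited). The gripper opens to 87 mm and grips with 3 to 60 N. Pads are 19 mm wide; open, the fingers measure 117 mm over their backs; the gripper's body (75 mm by 190 mm) begins 51 mm behind the grasp point.
Start: joints at [-78.008, 30.224, 82.088, -0, 67.689, -10.227], TCP at [0.236, -0.579, 0.223] pointing down, gripper open.
Joint ranges: [-176.69, 176.69], [-43.24, 126.21], [12.49, 139.97], [-82, 262], [0, 151.66], [-163.58, 163.58]. Speed limits (degrees/s): [159.86, 159.86, 180, 180, 180, 180].

### API

Orientations are given as a 3x3 rotation matrix whose columns are the frame's x, y, z axes.
In Python, from rig import bot gives the robot as it stands.
- The arm moves only by the tool arm_command, never from a script. Its argument "plan" is a list of rows, each an object of numbers: "claw": the opening, from 0 (shut) to 1 (fully open); "dx", "dy", "dz": the shift along the tool's x, y, z in cm; "twist": the turn about the tool's z in degrees. A call has 1 to 8 rows; each row is the pose to reach, as a shift and turn from the pose measured when the call began, along the tool's axes at that moment; what a row does not reach only later rows make up. A row lasts 1/12 s, in which the tool goes at most 41.7 mm and 7.16 degrees, less where a joint would pass 70% of its speed; a pose out of reach is approached as far as the arm can. A call with a gripper value outside its range is refused whole. The fingers move at their own pace and stop on an object; the grip force is fixed at half the most. Time passes only in rows, so rows that repeat a pose let the fingers close. It gives the time, the measured TCP pose, the force and the opening at its end, in the units of the state.
- bot.read_state(): the state, without advancing time (a new reading comes with each control period).
- bot.capture(name): name is "scene" or "top" or "wrist"; returns the picture (384x512x3 uint8, red, green, blue); there is no depth.
- bot.calibration(name): a dict with "intrinsics" (3x3 intrinsics, pixels), "k1" (the pictures are not rectified: a ray, as slopes to the right and down, at radius r is drawn at 1 + k1 r^2 times it, then the intrinsics apply), "rvec" (rotation vector, rad) and "tvec" (3), from world to camera coordinates, as OpenCV has them; the wrist camera has in their place "T_tool_cam" (4x4, takes a point from camera to tool coordinates, whose origin is the TCP and whose axes are the tool frame's). Camera axes: x right, y down, z forward; pixel columns grow to the right and rows downward; lengths in m; the calibration is good to about 2 mm. A picture is of the moment at which its call begins: read the wrist's pose just before it. calibration takes no time and is no camera call.
- bot.hand_in(): hands the job in, once; it reports no verdict.
The state is a dict: "time_s": time; "joint_positions": joint angles; "qvel": joint speeds; "tau": joint torques, N m; "position": TCP position; "tcp_rot": TCP orientation; "force": force on the tool from outside, world axes, zero at the start; "moment": the same for the moment, N m; "opening": opening from 0.0 (shut) to 1.0 (fully open).
Only numpy, scipy, OpenCV 4.12 (cv2) and the standard library are available. Lean on these libraries where they do the work, as an engineer would, in place of code of your own. Each camera call takes 0.05 s, during which the arm holds its last target.

## Working session

There is one attempt and no reset: what is moved stays moved. The work goes in short steps, Python scripts to look and compute and a tool call to move; the robot and the scene stay as the last step left them, time stands still between calls to the robot, and variables do not carry over. Pictures are saved under pics/ and viewed, and the job is handed in when it is done.

Besides the shell and the picture viewer there is one more tool, called after "Request:" by a JSON object that holds its "method" and its "body". arm_command: Moves the arm, as the interface text tells. Its arguments: {"type":"object","properties":{"plan":{"type":"array"}},"required":["plan"]}

```bash
ls; mkdir -p pics; cat > h.py <<'E'
from rig import bot
import numpy as np, cv2
def cam(name, st=None):
    c=bot.calibration(name); K=np.array(c["intrinsics"]); k1=c["k1"]
    if "T_tool_cam" in c:
        st=st or bot.read_state()
        T=np.eye(4);T[:3,:3]=np.array(st["tcp_rot"]);T[:3,3]=st["position"]
        T=T@np.array(c["T_tool_cam"]); R=T[:3,:3];o=T[:3,3]
    else:
        Rw=cv2.Rodrigues(np.array(c["rvec"],float))[0]; R=Rw.T; o=-R@np.array(c["tvec"],float).ravel()
    return K,k1,R,o
def ray(C,u,v):
    K,k1,R,o=C
    p=cv2.undistortPoints(np.array([[[u,v]]],float),K,np.array([k1,0,0,0,0.]))[0,0]
    d=R@np.array([p[0],p[1],1]); return o,d
def onz(C,u,v,z):
    o,d=ray(C,u,v); return o+d*(z-o[2])/d[2]
def proj(C,P):
    K,k1,R,o=C; p=R.T@(np.array(P,float)-o); s=p[:2]/p[2]; s=s*(1+k1*(s@s))
    return (K[:2,:2]@s+K[:2,2])
E
python3 - <<'E'
from h import *
for n in ("scene","top","wrist"):
    st=bot.read_state(); C=cam(n,st); im=bot.capture(n); cv2.imwrite(f"pics/{n}0.png",im[:,:,::-1]); print(n,C[0].round(1).tolist(),C[1],C[3].round(3),C[2][:,2].round(2))
print(bot.read_state())
E
```

```text
pics
scene [[402.9, 0.0, 256.4], [0.0, 402.9, 192.0], [0.0, 0.0, 1.0]] 0.03006479662793409 [0.053 0.866 0.679] [ 0.41 -0.74 -0.54]
top [[398.7, 0.0, 259.3], [0.0, 398.7, 192.5], [0.0, 0.0, 1.0]] 0.03770140086750063 [0.404 0.064 1.27 ] [ 0.08  0.01 -1.  ]
wrist [[312.8, 0.0, 253.5], [0.0, 312.8, 188.6], [0.0, 0.0, 1.0]] 0.0029501876350535145 [ 0.313 -0.548  0.384] [-0.28 -0.11 -0.95]
{'time_s': 0.15, 'joint_positions': array([-7.80071422e+01,  3.02683784e+01,  8.21399881e+01,  1.35544773e-03,
        6.76886769e+01, -1.02277090e+01]), 'qvel': array([ 0.04917173, -0.04594425, -0.1579133 , -0.03765239, -0.02257002,
       -0.06494933]), 'tau': array([ 1.48611864e-03, -4.40429163e+01, -1.76843226e+01,  6.33348618e-02,
        5.52109187e-02, -9.36270249e-05]), 'position': array([ 0.23626894, -0.57801373,  0.22177617]), 'tcp_rot': array([[ 3.78164506e-01, -9.25738352e-01, -3.30530647e-04],
       [-9.25736918e-01, -3.78164513e-01,  1.66130545e-03],
       [-1.66292914e-03, -3.22262334e-04, -9.99998565e-01]]), 'force': array([-1.0561926 , -0.44065566, -0.92267149]), 'moment': array([-0.02950579, -0.04480744, -0.05479736]), 'opening': 1.0010442248166336}
```

View pics/scene0.png

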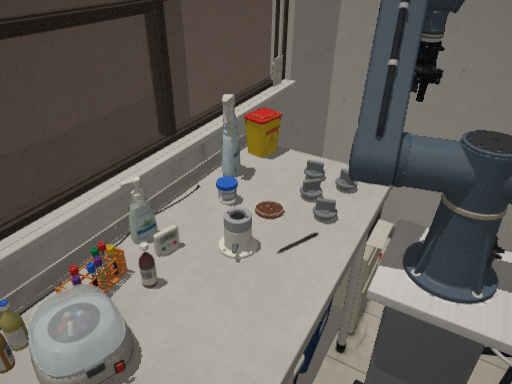

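View pics/top0.png

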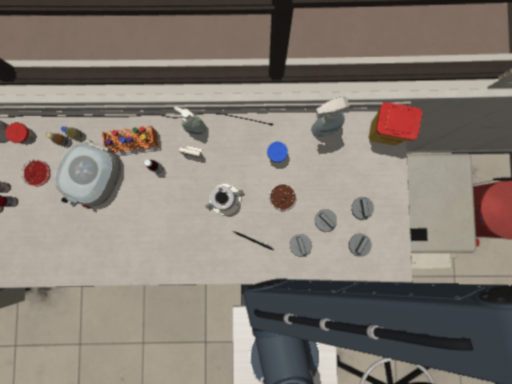

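```bash
python3 - <<'E'
from h import *
C=cam("top"); S=cam("scene")
for n,u,v,z in [("c1",300,245,.03),("c2",325,220,.03),("c3",362,208,.03),("c4",360,244,.03),("hous",223,198,.1),("petri",283,197,.015),("cup",277,152,.067),("bottle",152,165,.117),("pen",253,241,.005)]:
    P=onz(C,u,v,z); print(n,P.round(3),np.hypot(*P[:2]).round(3),proj(S,P).round())
im=cv2.imread("pics/top0.png")
a=cv2.resize(im[185:265,280:390],None,fx=7,fy=7,interpolation=cv2.INTER_CUBIC); cv2.imwrite("pics/topcaps.png",a)
a=cv2.resize(im[170:230,190:260],None,fx=8,fy=8,interpolation=cv2.INTER_CUBIC); cv2.imwrite("pics/tophous.png",a)
im=cv2.imread("pics/scene0.png")
a=cv2.resize(im[150:270,210:370],None,fx=5,fy=5,interpolation=cv2.INTER_CUBIC); cv2.imwrite("pics/scenecrop.png",a)
E
```

```text
c1 [ 0.339 -0.054  0.03 ] 0.343 [325. 209.]
c2 [ 0.415 -0.132  0.03 ] 0.435 [311. 189.]
c3 [ 0.451 -0.247  0.03 ] 0.514 [314. 170.]
c4 [ 0.34  -0.238  0.03 ] 0.415 [345. 180.]
hous [0.482 0.177 0.1  ] 0.513 [239. 214.]
petri [ 0.489 -0.004  0.015] 0.489 [270. 206.]
cup [0.623 0.015 0.067] 0.623 [227. 181.]
bottle [0.579 0.382 0.117] 0.694 [151. 241.]
pen [0.351 0.092 0.005] 0.363 [299. 242.]
```

View pics/topcaps.png

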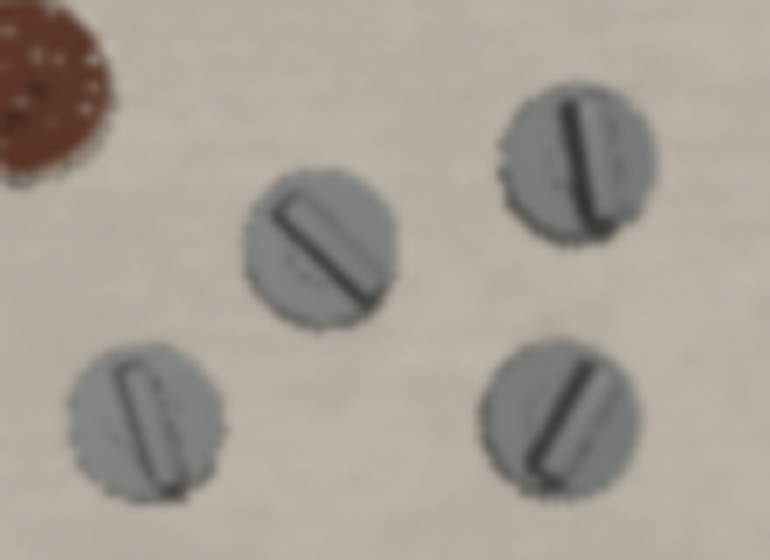

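View pics/tophous.png

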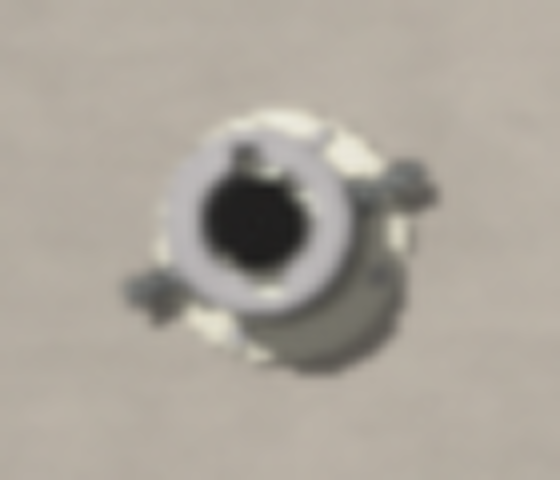

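View pics/scenecrop.png

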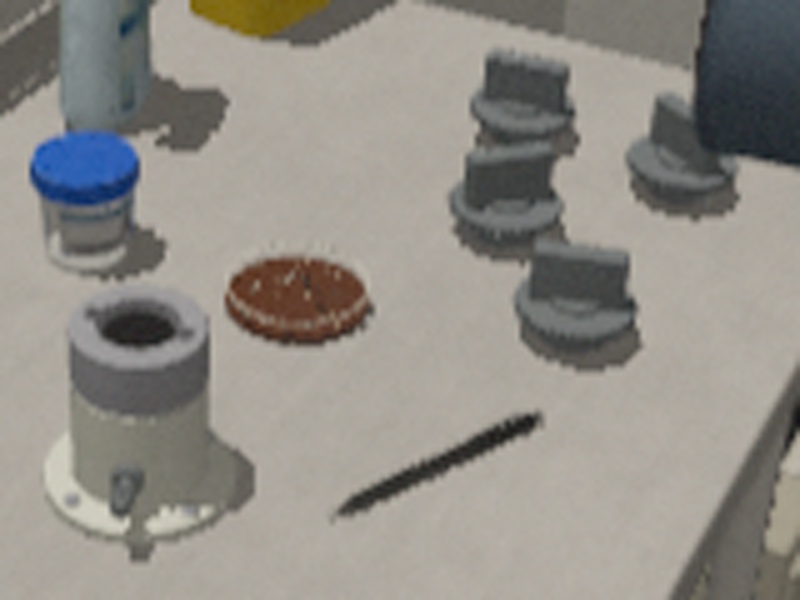

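View pics/wrist0.png

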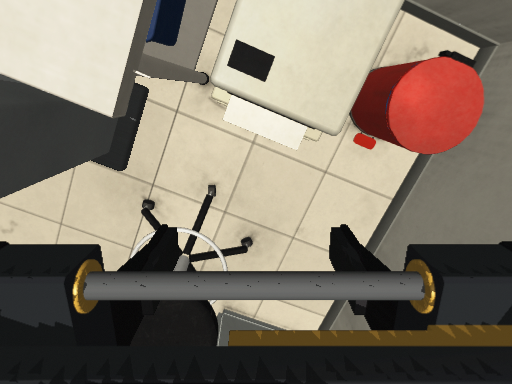

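```bash
python3 - <<'E'
from h import *
C=cam("top")
f=lambda x,y,z:onz(C,280+x/7-.5,185+y/7-.5,z)
g=lambda x,y,z:onz(C,190+x/8-.5,170+y/8-.5,z)
a,b=f(592,97,.06),f(608,228,.06); d=a-b
print("wing",a,b,(a+b)/2,np.degrees(np.arctan2(d[1],d[0])))
print("disc",f(579,163,.025))
a,b=g(246,158,.1),g(268,288,.1);d=a-b
print("slots",a,b,(a+b)/2,np.degrees(np.arctan2(d[1],d[0])))
print("rim",g(258,220,.1))
a,b=g(140,290,.032),g(420,185,.032);d=a-b
print("barbs",a,b,(a+b)/2,np.degrees(np.arctan2(d[1],d[0]))-90)
def sh(P):
    st=bot.read_state();R=np.array(st["tcp_rot"]);print((R.T@(np.array(P)-st["position"])*100).round(1))
sh([.43,-.25,.22])
E
```

```text
wing [ 0.47871701 -0.2469856   0.06      ] [ 0.42210742 -0.25202734  0.06      ] [ 0.45041221 -0.24950647  0.06      ] 5.089426680903344
disc [ 0.45155608 -0.24929929  0.025     ]
slots [0.50773579 0.18480919 0.1       ] [0.45974021 0.17686632 0.1       ] [0.483738   0.18083776 0.1       ] 9.396807553601965
rim [0.48480036 0.18046202 0.1       ]
barbs [0.46273362 0.23316173 0.032     ] [0.50243742 0.12412473 0.032     ] [0.48258552 0.17864323 0.032     ] 20.008155784950503
[-23.  -30.3   0.2]
```

Request:
{"method": "arm_command", "body": {"plan": [{"claw": 1,"dx": -3,"dy": -3,"dz": -1,"twist": -7},{"claw": 1,"dx": -6,"dy": -6,"dz": -1,"twist": -14},{"claw": 1,"dx": -9,"dy": -9,"dz": -1,"twist": -21},{"claw": 1,"dx": -12,"dy": -12,"dz": -1,"twist": -28},{"claw": 1,"dx": -14,"dy": -15,"dz": -1,"twist": -35},{"claw": 1,"dx": -16,"dy": -18,"dz": -1,"twist": -42},{"claw": 1,"dx": -18,"dy": -21,"dz": -1,"twist": -49},{"claw": 1,"dx": -20,"dy": -24,"dz": -1,"twist": -56}]}}

```text
time_s: 0.82
position: [0.3833, -0.3004, 0.2322]
tcp_rot: [[0.98, -0.199, -0.0], [-0.199, -0.98, 0.002], [-0.001, -0.002, -1.0]]
force: [0.2, 0.4, 0.6]
opening: 0.998
```

Request:
{"method": "arm_command", "body": {"plan": [{"claw": 1,"twist": -7},{"claw": 1,"twist": -14},{"claw": 1,"twist": -21},{"claw": 1,"twist": -28},{"claw": 1,"twist": -35},{"claw": 1,"twist": -42},{"claw": 1,"twist": -49},{"claw": 1,"twist": -56}]}}

```text
$.plan[0]: bad value
```

Request:
{"method": "arm_command", "body": {"plan": [{"claw": 1,"twist": -7},{"claw": 1,"twist": -14},{"claw": 1,"twist": -21},{"claw": 1,"twist": -28},{"claw": 1,"twist": -35},{"claw": 1,"twist": -42},{"claw": 1,"twist": -49},{"claw": 1,"twist": -51}]}}

```text
$.plan[0]: bad value
```

```bash
cat >> h.py <<'E'
def sh(P):
    st=bot.read_state();R=np.array(st["tcp_rot"]);print("shift cm",(R.T@(np.array(P)-st["position"])*100).round(2))
def stt():
    st=bot.read_state();R=np.array(st["tcp_rot"]);print(round(st["time_s"],2),st["position"].round(4),"yaw",np.degrees(np.arctan2(R[1,0],R[0,0])).round(2),"tilt",R[:2,2].round(4),"F",st["force"].round(1),"M",st["moment"].round(2),"op",round(st["opening"],3),"q",st["joint_positions"].round(1)); return st
E
python3 - <<'E'
from h import *
stt()
sh([.43,-.25,.22])
E
```

```text
0.82 [ 0.3833 -0.3004  0.2322] yaw -11.45 tilt [-0.0004  0.0018] F [0.2 0.4 0.6] M [-0.04 -0.1   0.  ] op 0.998 q [-5.130e+01  1.890e+01  1.007e+02  1.000e-01  6.050e+01 -3.990e+01]
shift cm [ 3.57 -5.86  1.22]
```

Request:
{"method": "arm_command", "body": {"plan": [{"claw": 1,"dx": 1,"dy": -1,"dz": 0,"twist": -7},{"claw": 1,"dx": 1,"dy": -2,"dz": 0,"twist": -14},{"claw": 1,"dx": 2,"dy": -3,"dz": 0,"twist": -21},{"claw": 1,"dx": 2,"dy": -4,"dz": 0,"twist": -28},{"claw": 1,"dx": 3,"dy": -5,"dz": 0,"twist": -35},{"claw": 1,"dx": 3,"dy": -5,"dz": 0,"twist": -42},{"claw": 1,"dx": 3,"dy": -5,"dz": 0,"twist": -49},{"claw": 1,"dx": 3,"dy": -5,"dz": 0,"twist": -56}]}}

```text
time_s: 1.48
position: [0.4227, -0.2568, 0.232]
tcp_rot: [[0.708, 0.706, -0.001], [0.706, -0.708, 0.002], [0.001, -0.002, -1.0]]
force: [0.4, -0.3, -0.0]
opening: 0.998
```

Request:
{"method": "arm_command", "body": {"plan": [{"claw": 1,"dx": 0,"dy": 0,"dz": 0,"twist": -7},{"claw": 1,"dx": 0,"dy": 0,"dz": 0,"twist": -14},{"claw": 1,"dx": 0,"dy": 0,"dz": 0,"twist": -21},{"claw": 1,"dx": 0,"dy": 0,"dz": 0,"twist": -28},{"claw": 1,"dx": 0,"dy": 0,"dz": 0,"twist": -35},{"claw": 1,"dx": 0,"dy": 0,"dz": 0,"twist": -42},{"claw": 1,"dx": 0,"dy": 0,"dz": 0,"twist": -50},{"claw": 1,"dx": 0,"dy": 0,"dz": 0,"twist": -50}]}}

```text
time_s: 2.15
position: [0.4226, -0.2567, 0.2319]
tcp_rot: [[-0.089, 0.996, -0.001], [0.996, 0.089, 0.002], [0.003, -0.001, -1.0]]
force: [-0.4, -0.2, -0.6]
opening: 1.001
```

```bash
python3 - <<'E'
from h import *
st=stt(); C=cam("wrist",st)
im=bot.capture("wrist"); cv2.imwrite("pics/w1.png",im[:,:,::-1])
print(proj(C,[.451,-.249,.06]),C[3])
E
```

```text
2.15 [ 0.4226 -0.2567  0.2319] yaw 95.1 tilt [-0.0011  0.0025] F [-0.4 -0.2 -0.6] M [ 0.08 -0.16 -0.  ] op 1.001 q [-4.430e+01  1.950e+01  9.970e+01  1.000e-01  6.090e+01 -1.394e+02]
[258.32398749 194.75292397] [ 0.33919142 -0.26559379  0.39388795]
```

View pics/w1.png

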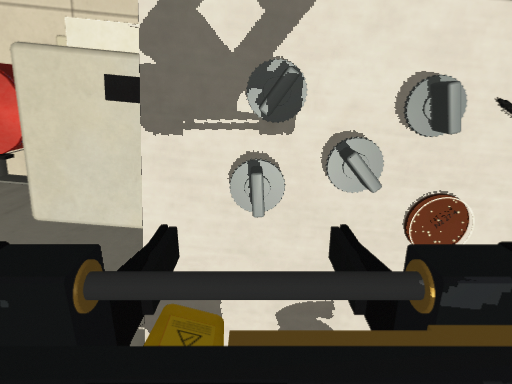

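```bash
python3 - <<'E'
from h import *
im=cv2.imread("pics/w1.png")
a=cv2.resize(im[140:230,210:310],None,fx=6,fy=6,interpolation=cv2.INTER_CUBIC); cv2.imwrite("pics/w1c.png",a)
E
```

```text
(no output)
```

View pics/w1c.png

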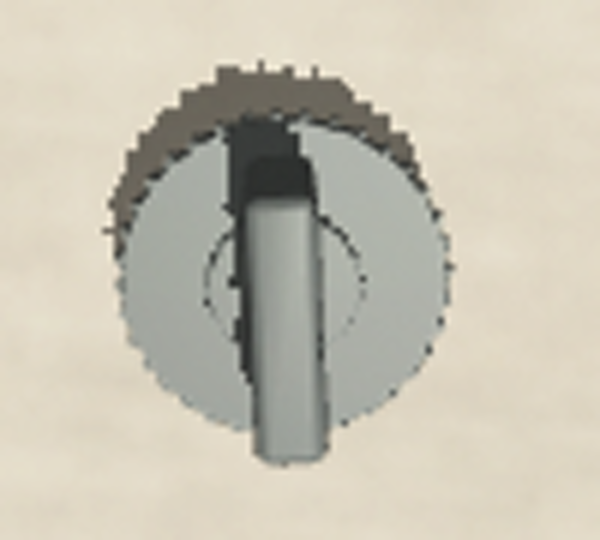

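```bash
python3 - <<'E'
from h import *
C=cam("wrist")
f=lambda x,y,z:onz(C,210+x/6-.5,140+y/6-.5,z)
a,b=f(281,200,.06),f(291,462,.06);d=b-a
print(a,b,(a+b)/2,np.linalg.norm(d),np.degrees(np.arctan2(d[1],d[0])))
print("disc",f(285.5,275,.025))
sh([.451,-.249,.1])
E
```

```text
[ 0.42583152 -0.25360018  0.06      ] [ 0.47739751 -0.24711359  0.06      ] [ 0.45161451 -0.25035688  0.06      ] 0.05197236431711808 7.169692826538588
disc [ 0.45068424 -0.25004863  0.025     ]
shift cm [ 0.49  2.91 13.19]
```

Request:
{"method": "arm_command", "body": {"plan": [{"claw": 1,"dx": 0.42,"dy": 2.9,"dz": 3,"twist": -2},{"claw": 1,"dx": 0.42,"dy": 2.9,"dz": 6,"twist": -2},{"claw": 1,"dx": 0.42,"dy": 2.9,"dz": 9,"twist": -2},{"claw": 1,"dx": 0.42,"dy": 2.9,"dz": 12,"twist": -2},{"claw": 0.6,"dx": 0.42,"dy": 2.9,"dz": 15,"twist": -2},{"claw": 0.6,"dx": 0.42,"dy": 2.9,"dz": 15,"twist": -2}]}}

```text
time_s: 2.7
position: [0.4479, -0.247, 0.077]
tcp_rot: [[-0.117, 0.993, -0.01], [0.993, 0.117, 0.01], [0.011, -0.008, -1.0]]
force: [-0.5, -0.0, -0.6]
opening: 0.919
```

```bash
python3 - <<'E'
from h import *
st=stt(); C=cam("wrist",st)
im=bot.capture("wrist"); cv2.imwrite("pics/w2.png",im[:,:,::-1])
sh([.451,-.2497,.029]); print(proj(C,[.451,-.2497,.06]))
E
```

```text
2.7 [ 0.4479 -0.247   0.077 ] yaw 96.72 tilt [-0.0097  0.0101] F [-0.5 -0.  -0.6] M [ 0.12 -0.11 -0.  ] op 0.919 q [-4.150e+01  3.510e+01  1.047e+02  1.000e-01  4.100e+01 -1.383e+02]
shift cm [-0.22  0.2   5.04]
[249.7849089  234.39857974]
```

View pics/w2.png

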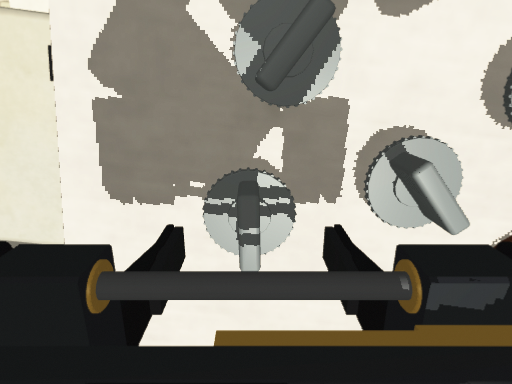

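Request:
{"method": "arm_command", "body": {"plan": [{"claw": 0.6,"dx": -0.2,"dy": 0.2,"dz": 1,"twist": 0},{"claw": 0.6,"dx": -0.2,"dy": 0.2,"dz": 2,"twist": 0},{"claw": 0.6,"dx": -0.2,"dy": 0.2,"dz": 3,"twist": 0},{"claw": 0.6,"dx": -0.2,"dy": 0.2,"dz": 4,"twist": 0},{"claw": 0.6,"dx": -0.2,"dy": 0.2,"dz": 4.6,"twist": 0},{"claw": 0.6,"dx": -0.2,"dy": 0.2,"dz": 4.6,"twist": 0},{"claw": 0.6,"dx": -0.2,"dy": 0.2,"dz": 4.6,"twist": 0}]}}

```text
time_s: 3.33
position: [0.4508, -0.2494, 0.0332]
tcp_rot: [[-0.118, 0.993, -0.007], [0.993, 0.118, 0.008], [0.009, -0.006, -1.0]]
force: [-0.7, 0.5, 0.1]
opening: 0.598
```

```bash
python3 - <<'E'
from h import *
st=stt(); C=cam("wrist",st)
im=bot.capture("wrist"); cv2.imwrite("pics/w3.png",im[:,:,::-1])
sh([.451,-.2497,.029])
E
```

```text
3.33 [ 0.4508 -0.2494  0.0332] yaw 96.75 tilt [-0.0072  0.0079] F [-0.7  0.5  0.1] M [ 0.09 -0.15  0.04] op 0.598 q [-4.140e+01  3.990e+01  1.054e+02  1.000e-01  3.530e+01 -1.383e+02]
shift cm [-0.02 -0.01  0.45]
```

View pics/w3.png

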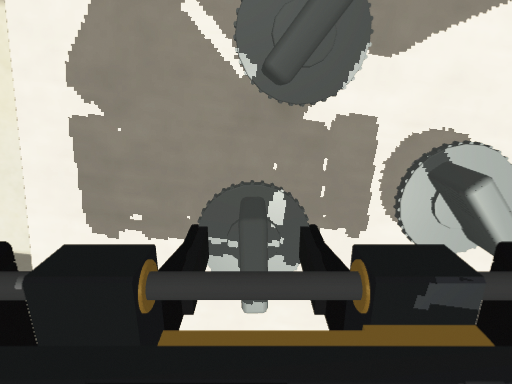

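Request:
{"method": "arm_command", "body": {"plan": [{"claw": 0.6,"dx": 0,"dy": 0,"dz": 0.4,"twist": 0},{"claw": 0.6,"dx": 0,"dy": 0,"dz": 0.4,"twist": 0},{"claw": 0.3,"dx": 0,"dy": 0,"dz": 0.4,"twist": 0},{"claw": 0.1,"dx": 0,"dy": 0,"dz": 0.4,"twist": 0},{"claw": 0,"dx": 0,"dy": 0,"dz": 0.4,"twist": 0},{"claw": 0,"dx": 0,"dy": 0,"dz": 0.4,"twist": 0},{"claw": 0,"dx": 0,"dy": 0,"dz": 0.4,"twist": 0},{"claw": 0,"dx": 0,"dy": 0,"dz": 0.4,"twist": 0}]}}

```text
time_s: 4.05
position: [0.4511, -0.2495, 0.0295]
tcp_rot: [[-0.118, 0.993, -0.007], [0.993, 0.118, 0.007], [0.008, -0.006, -1.0]]
force: [0.2, 0.4, 0.7]
opening: 0.231
```

```bash
python3 - <<'E'
from h import *
st=stt()
E
```

```text
4.05 [ 0.4511 -0.2495  0.0295] yaw 96.75 tilt [-0.0066  0.0073] F [0.2 0.4 0.7] M [ 0.14 -0.16  0.06] op 0.231 q [-4.140e+01  4.030e+01  1.055e+02  1.000e-01  3.480e+01 -1.383e+02]
```

Request:
{"method": "arm_command", "body": {"plan": [{"claw": 0,"dx": 0,"dy": 0,"dz": 0,"twist": 0},{"claw": 0,"dx": 0,"dy": 0,"dz": 0,"twist": 0},{"claw": 0,"dx": 0,"dy": 0,"dz": 0,"twist": 0},{"claw": 0,"dx": 0,"dy": 0,"dz": 0,"twist": 0}]}}

```text
time_s: 4.38
position: [0.4511, -0.2496, 0.0296]
tcp_rot: [[-0.118, 0.993, -0.006], [0.993, 0.118, 0.007], [0.008, -0.006, -1.0]]
force: [-0.1, 0.5, 0.4]
opening: 0.156
```

```bash
python3 - <<'E'
from h import *
st=stt()
E
```

```text
4.38 [ 0.4511 -0.2496  0.0296] yaw 96.75 tilt [-0.0064  0.0072] F [-0.1  0.5  0.4] M [ 0.05 -0.16  0.03] op 0.156 q [-4.140e+01  4.030e+01  1.055e+02  1.000e-01  3.480e+01 -1.383e+02]
```

Gripped (opening 0.156 ≈ 13.6 mm). Lift.

Request:
{"method": "arm_command", "body": {"plan": [{"claw": 0,"dx": 0,"dy": 0,"dz": -1,"twist": 0},{"claw": 0,"dx": 0,"dy": 0,"dz": -3,"twist": 0},{"claw": 0,"dx": 0,"dy": 0,"dz": -6,"twist": 0},{"claw": 0,"dx": 0,"dy": 0,"dz": -9,"twist": 0},{"claw": 0,"dx": 0,"dy": 0,"dz": -12,"twist": 0},{"claw": 0,"dx": 0,"dy": 0,"dz": -15,"twist": 0},{"claw": 0,"dx": 0,"dy": 0,"dz": -17,"twist": 0},{"claw": 0,"dx": 0,"dy": 0,"dz": -17,"twist": 0}]}}

```text
time_s: 5.05
position: [0.4544, -0.2525, 0.2044]
tcp_rot: [[-0.118, 0.993, 0.001], [0.993, 0.118, 0.001], [0.0, 0.001, -1.0]]
force: [0.4, 0.1, -1.9]
opening: 0.158
```

```bash
python3 - <<'E'
from h import *
st=stt(); C=cam("wrist",st)
im=bot.capture("wrist"); cv2.imwrite("pics/w4.png",im[:,:,::-1])
sh([.484,.10,.2])
E
```

```text
5.05 [ 0.4544 -0.2525  0.2044] yaw 96.77 tilt [0.001  0.0006] F [ 0.4  0.1 -1.9] M [ 0.04 -0.22 -0.02] op 0.158 q [-4.140e+01  2.350e+01  9.830e+01  1.000e-01  5.820e+01 -1.382e+02]
shift cm [34.55  7.2   0.31]
```

View pics/w4.png

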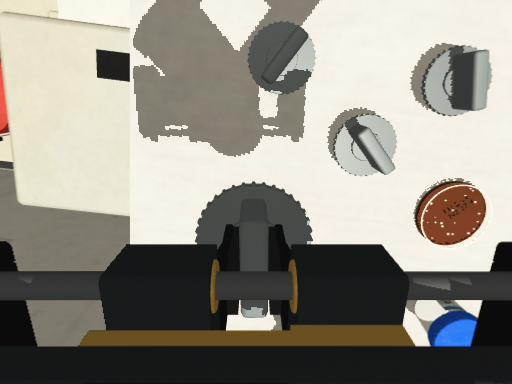

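Request:
{"method": "arm_command", "body": {"plan": [{"claw": 0,"dx": 3,"dy": 0,"dz": -1,"twist": -1},{"claw": 0,"dx": 7,"dy": -1,"dz": -2,"twist": -2},{"claw": 0,"dx": 11,"dy": -1,"dz": -2,"twist": -3},{"claw": 0,"dx": 15,"dy": -1,"dz": -2,"twist": -3},{"claw": 0,"dx": 19,"dy": -2,"dz": -2,"twist": -3},{"claw": 0,"dx": 23,"dy": -2,"dz": -2,"twist": -3},{"claw": 0,"dx": 27,"dy": -2,"dz": -2,"twist": -3},{"claw": 0,"dx": 31,"dy": -3,"dz": -2,"twist": -3}]}}

```text
time_s: 5.77
position: [0.3868, 0.0543, 0.2221]
tcp_rot: [[-0.169, 0.986, -0.003], [0.986, 0.169, 0.004], [0.004, -0.002, -1.0]]
force: [1.0, -0.2, -1.2]
opening: 0.156
```

```bash
python3 - <<'E'
from h import *
st=stt()
sh([.37,.18,.225])
E
```

```text
5.77 [0.3868 0.0543 0.2221] yaw 99.71 tilt [-0.0027  0.004 ] F [ 1.  -0.2 -1.2] M [ 0.13 -0.24  0.01] op 0.156 q [  -8.7   12.2  113.6    0.2   54.4 -108.5]
shift cm [12.67  0.47 -0.24]
```

Request:
{"method": "arm_command", "body": {"plan": [{"claw": 0,"dx": 3,"dy": 0,"dz": 0,"twist": 0},{"claw": 0,"dx": 6,"dy": 0,"dz": 0,"twist": 0},{"claw": 0,"dx": 9,"dy": 0.5,"dz": 0,"twist": 0},{"claw": 0,"dx": 12,"dy": 0.5,"dz": 0,"twist": 0},{"claw": 0,"dx": 12.5,"dy": 0.5,"dz": 0,"twist": 0},{"claw": 0,"dx": 12.5,"dy": 0.5,"dz": 0,"twist": 0},{"claw": 0,"dx": 12.5,"dy": 0.5,"dz": 0,"twist": 0}]}}

```text
time_s: 6.35
position: [0.3695, 0.178, 0.2215]
tcp_rot: [[-0.17, 0.985, -0.006], [0.985, 0.17, 0.003], [0.004, -0.005, -1.0]]
force: [1.1, -0.6, -1.3]
opening: 0.159
```

```bash
python3 - <<'E'
from h import *
st=stt(); C=cam("wrist",st)
im=bot.capture("wrist"); cv2.imwrite("pics/w5.png",im[:,:,::-1])
p=proj(C,[.484,.18,.1]).astype(int);print(p)
x,y=p[0]-55,max(0,p[1]-60);print(x,y)
cv2.imwrite("pics/w5c.png",cv2.resize(im[y:y+110,x:x+110,::-1],None,fx=5,fy=5,interpolation=cv2.INTER_CUBIC))
E
```

```text
6.35 [0.3695 0.178  0.2215] yaw 99.79 tilt [-0.0057  0.0028] F [ 1.1 -0.6 -1.3] M [ 0.1  -0.15 -0.  ] op 0.159 q [  9.9  13.8 111.2   0.3  55.3 -90.1]
[237 286]
182 226
```

View pics/w5.png

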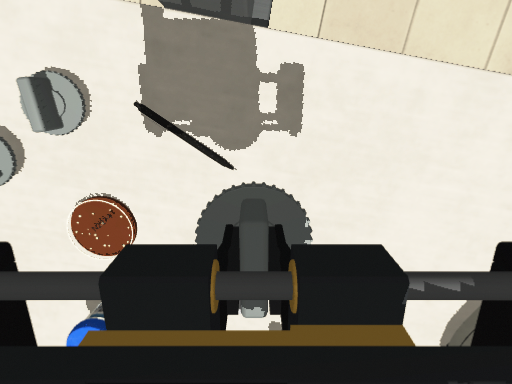

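View pics/w5c.png

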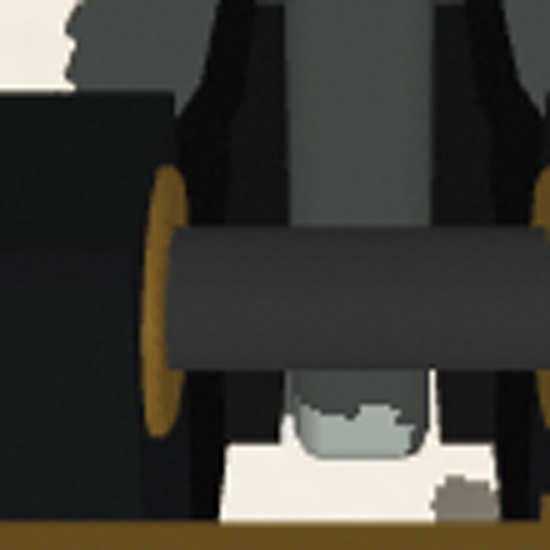

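Request:
{"method": "arm_command", "body": {"plan": [{"claw": 0,"dx": 0,"dy": 3,"dz": 0,"twist": 0},{"claw": 0,"dx": -1,"dy": 6,"dz": 0,"twist": 0},{"claw": 0,"dx": -2,"dy": 9,"dz": 0,"twist": 0},{"claw": 0,"dx": -2,"dy": 12,"dz": 0,"twist": 0},{"claw": 0,"dx": -3,"dy": 15,"dz": 0,"twist": 0},{"claw": 0,"dx": -3,"dy": 18,"dz": 0,"twist": 0},{"claw": 0,"dx": -3,"dy": 18.7,"dz": 0,"twist": 0},{"claw": 0,"dx": -3,"dy": 18.7,"dz": 0,"twist": 0}]}}

```text
time_s: 7.07
position: [0.5619, 0.1775, 0.2199]
tcp_rot: [[-0.165, 0.986, -0.004], [0.986, 0.165, 0.003], [0.003, -0.004, -1.0]]
force: [1.0, 0.3, -2.2]
opening: 0.159
```

```bash
python3 - <<'E'
from h import *
st=stt(); C=cam("wrist",st)
im=bot.capture("wrist"); cv2.imwrite("pics/w6.png",im[:,:,::-1])
p=proj(C,[.484,.18,.1]).astype(int);print(p)
x,y=p[0]-60,max(0,p[1]-60);print(x,y)
cv2.imwrite("pics/w6c.png",cv2.resize(im[y:y+120,x:x+120,::-1],None,fx=5,fy=5,interpolation=cv2.INTER_CUBIC))
E
```

```text
7.07 [0.5619 0.1775 0.2199] yaw 99.51 tilt [-0.0043  0.0028] F [ 1.   0.3 -2.2] M [ 0.16 -0.07 -0.02] op 0.159 q [  6.6  27.7  87.4   0.2  65.1 -93. ]
[271  99]
211 39
```

View pics/w6.png

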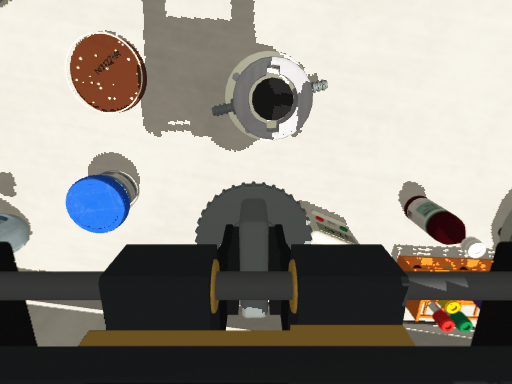

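View pics/w6c.png

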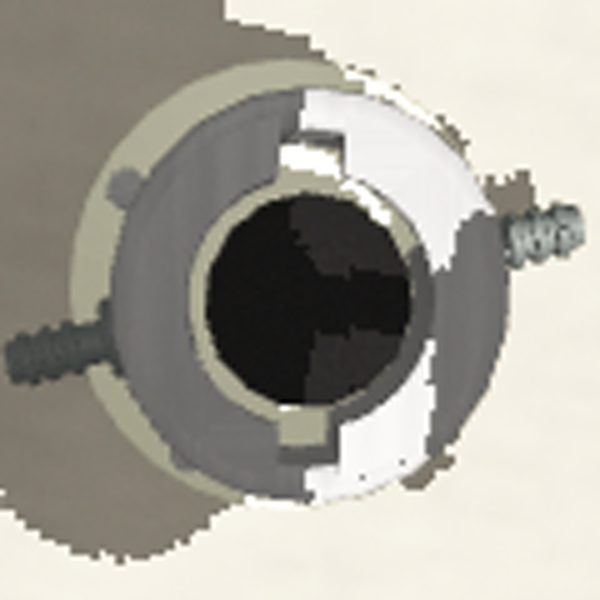

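```bash
python3 - <<'E'
from h import *
C=cam("wrist")
f=lambda x,y,z=.1:onz(C,211+x/5-.4,39+y/5-.4,z)
a,b=f(308,464),f(313,134);d=a-b
print("slots",a,b,(a+b)/2,np.linalg.norm(d),np.degrees(np.arctan2(d[1],d[0])))
pts=[f(111,295),f(508,295),f(309,87),f(309,502)]
print("rim",(pts[0]+pts[1])/2,(pts[2]+pts[3])/2,np.linalg.norm(pts[0]-pts[1]),np.linalg.norm(pts[2]-pts[3]))
# circle fit with edge samples of rim
q=[(111,295),(508,295),(309,87),(309,502),(160,160),(440,145),(150,420),(452,435)]
P=np.array([f(*k)[:2] for k in q]); A=np.c_[2*P,np.ones(len(P))]; s=np.linalg.lstsq(A,(P**2).sum(1),rcond=None)[0]
c=s[:2]; print("fit",c,np.sqrt(s[2]+c@c),np.linalg.norm(P-c,axis=1).round(4))
a,b=f(25,358,.032),f(565,232,.032);d=b-a;print("barb",(a+b)/2,np.degrees(np.arctan2(d[1],d[0]))-90)
E
```

```text
slots [0.50819049 0.18576113 0.1       ] [0.4539424  0.17648142 0.1       ] [0.48106644 0.18112128 0.1       ] 0.055036064461700916 9.707089134023246
rim [0.47962147 0.18070581 0.1       ] [0.48084417 0.18082773 0.1       ] 0.06882834767772332 0.06914420709055723
fit [0.4810009 0.1807465] 0.03434369115769959 [0.0343 0.0346 0.0347 0.0344 0.0345 0.0336 0.0341 0.0344]
barb [0.48083036 0.18143212 0.032     ] 22.22243542161597
```

```bash
python3 - <<'E'
from h import *
sh([.482,.181,.145])
E
```

```text
shift cm [ 1.58 -7.52  7.53]
```

Request:
{"method": "arm_command", "body": {"plan": [{"claw": 0,"dx": 0.8,"dy": -3,"dz": 0,"twist": 0},{"claw": 0,"dx": 1.6,"dy": -6,"dz": 0,"twist": 0},{"claw": 0,"dx": 1.6,"dy": -7.5,"dz": 1,"twist": 0},{"claw": 0,"dx": 1.6,"dy": -7.5,"dz": 3,"twist": 0},{"claw": 0,"dx": 1.6,"dy": -7.5,"dz": 5,"twist": 0},{"claw": 0,"dx": 1.6,"dy": -7.5,"dz": 7,"twist": 0},{"claw": 0,"dx": 1.6,"dy": -7.5,"dz": 7.5,"twist": 0},{"claw": 0,"dx": 1.6,"dy": -7.5,"dz": 7.5,"twist": 0}]}}

```text
time_s: 7.78
position: [0.4793, 0.1805, 0.1441]
tcp_rot: [[-0.166, 0.986, -0.013], [0.986, 0.166, 0.002], [0.004, -0.013, -1.0]]
force: [0.3, 1.1, -1.6]
opening: 0.159
```

```bash
python3 - <<'E'
from h import *
stt(); sh([.482,.181,.131])
S=bot.capture("scene"); cv2.imwrite("pics/s7.png",cv2.resize(S[140:280,170:310,::-1],None,fx=4,fy=4,interpolation=cv2.INTER_CUBIC))
E
```

```text
7.78 [0.4793 0.1805 0.1441] yaw 99.53 tilt [-0.0132  0.0017] F [ 0.3  1.1 -1.6] M [ 0.09 -0.13 -0.03] op 0.159 q [  8.   28.5 102.1   0.3  50.1 -91.7]
shift cm [0.   0.29 1.31]
```

View pics/s7.png

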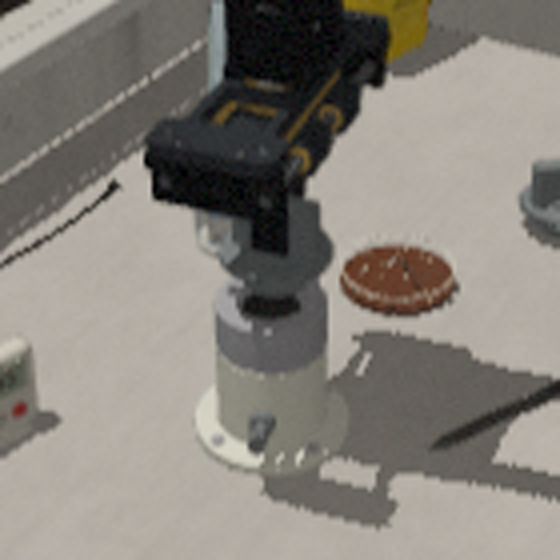

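Request:
{"method": "arm_command", "body": {"plan": [{"claw": 0,"dx": 0,"dy": 0.3,"dz": 0.3,"twist": 0},{"claw": 0,"dx": 0,"dy": 0.3,"dz": 0.7,"twist": 0},{"claw": 0,"dx": 0,"dy": 0.3,"dz": 1.0,"twist": 0},{"claw": 0,"dx": 0,"dy": 0.3,"dz": 1.2,"twist": 0},{"claw": 0,"dx": 0,"dy": 0.3,"dz": 1.2,"twist": 0}]}}

```text
time_s: 8.25
position: [0.4833, 0.1812, 0.1329]
tcp_rot: [[-0.166, 0.986, -0.011], [0.986, 0.166, 0.002], [0.004, -0.01, -1.0]]
force: [-0.3, 0.9, -2.2]
opening: 0.16
```

```bash
python3 - <<'E'
from h import *
stt(); sh([.482,.181,.128])
E
```

```text
8.25 [0.4833 0.1812 0.1329] yaw 99.54 tilt [-0.0106  0.002 ] F [-0.3  0.9 -2.2] M [ 0.12 -0.08 -0.01] op 0.16 q [  8.   29.7 102.2   0.3  48.7 -91.7]
shift cm [-0.   -0.13  0.5 ]
```

Request:
{"method": "arm_command", "body": {"plan": [{"claw": 0,"dx": 0,"dy": -0.1,"dz": 0.1,"twist": 0},{"claw": 0,"dx": 0,"dy": -0.1,"dz": 0.2,"twist": 0},{"claw": 0,"dx": 0,"dy": -0.1,"dz": 0.3,"twist": 0},{"claw": 0,"dx": 0,"dy": -0.1,"dz": 0.4,"twist": 0},{"claw": 0,"dx": 0,"dy": -0.1,"dz": 0.5,"twist": 0},{"claw": 0,"dx": 0,"dy": -0.1,"dz": 0.5,"twist": 0}]}}

```text
time_s: 8.75
position: [0.4822, 0.1811, 0.1277]
tcp_rot: [[-0.166, 0.986, -0.011], [0.986, 0.166, 0.002], [0.004, -0.01, -1.0]]
force: [-0.7, 0.5, -1.8]
opening: 0.157
```

```bash
python3 - <<'E'
from h import *
stt(); sh([.482,.181,.128])
E
```

```text
8.75 [0.4822 0.1811 0.1277] yaw 99.54 tilt [-0.0109  0.0019] F [-0.7  0.5 -1.8] M [ 0.11 -0.12  0.  ] op 0.157 q [  8.   30.2 102.5   0.3  47.9 -91.7]
shift cm [-0.   -0.02 -0.03]
```

No contact yet; the plug should be 2 mm into the mouth. Continue in small steps.

Request:
{"method": "arm_command", "body": {"plan": [{"claw": 0,"dx": 0,"dy": 0,"dz": 0.1,"twist": 0},{"claw": 0,"dx": 0,"dy": 0,"dz": 0.2,"twist": 0},{"claw": 0,"dx": 0,"dy": 0,"dz": 0.25,"twist": 0},{"claw": 0,"dx": 0,"dy": 0,"dz": 0.25,"twist": 0}]}}

```text
time_s: 9.08
position: [0.4821, 0.1811, 0.1251]
tcp_rot: [[-0.166, 0.986, -0.011], [0.986, 0.166, 0.002], [0.004, -0.011, -1.0]]
force: [0.1, 0.2, -1.4]
opening: 0.159
```

```bash
python3 - <<'E'
from h import *
stt()
E
```

```text
9.08 [0.4821 0.1811 0.1251] yaw 99.54 tilt [-0.0112  0.0019] F [ 0.1  0.2 -1.4] M [ 0.13 -0.17  0.02] op 0.159 q [  8.   30.4 102.6   0.3  47.6 -91.7]
```

Request:
{"method": "arm_command", "body": {"plan": [{"claw": 0,"dx": 0,"dy": 0,"dz": 0.1,"twist": 0},{"claw": 0,"dx": 0,"dy": 0,"dz": 0.2,"twist": 0},{"claw": 0,"dx": 0,"dy": 0,"dz": 0.3,"twist": 0},{"claw": 0,"dx": 0,"dy": 0,"dz": 0.3,"twist": 0}]}}

```text
time_s: 9.42
position: [0.4822, 0.1811, 0.1225]
tcp_rot: [[-0.166, 0.986, -0.011], [0.986, 0.166, 0.002], [0.004, -0.01, -1.0]]
force: [-0.4, 0.5, 5.7]
opening: 0.162
```

```bash
python3 - <<'E'
from h import *
stt()
E
```

```text
9.42 [0.4822 0.1811 0.1225] yaw 99.54 tilt [-0.0106  0.002 ] F [-0.4  0.5  5.7] M [ 0.11  0.04 -0.01] op 0.162 q [  8.   30.7 102.8   0.3  47.2 -91.7]
```

Request:
{"method": "arm_command", "body": {"plan": [{"claw": 0,"dx": 0,"dy": 0,"dz": 0.1,"twist": 0},{"claw": 0,"dx": 0,"dy": 0,"dz": 0.2,"twist": 0},{"claw": 0,"dx": 0,"dy": 0,"dz": 0.3,"twist": 0},{"claw": 0,"dx": 0,"dy": 0,"dz": 0.4,"twist": 0},{"claw": 0,"dx": 0,"dy": 0,"dz": 0.5,"twist": 0},{"claw": 0,"dx": 0,"dy": 0,"dz": 0.5,"twist": 0}]}}

```text
time_s: 9.92
position: [0.4822, 0.1811, 0.1181]
tcp_rot: [[-0.166, 0.986, -0.01], [0.986, 0.166, 0.002], [0.004, -0.01, -1.0]]
force: [-2.3, -1.1, 7.0]
opening: 0.155
```

```bash
python3 - <<'E'
from h import *
stt()
E
```

```text
9.92 [0.4822 0.1811 0.1181] yaw 99.55 tilt [-0.0103  0.0019] F [-2.3 -1.1  7. ] M [ 0.06  0.17 -0.02] op 0.155 q [  8.   31.1 103.    0.3  46.5 -91.7]
```

Request:
{"method": "arm_command", "body": {"plan": [{"claw": 0,"dx": 0,"dy": 0,"dz": 0.1,"twist": 0},{"claw": 0,"dx": 0,"dy": 0,"dz": 0.2,"twist": 0},{"claw": 0,"dx": 0,"dy": 0,"dz": 0.3,"twist": 0},{"claw": 0,"dx": 0,"dy": 0,"dz": 0.4,"twist": 0},{"claw": 0,"dx": 0,"dy": 0,"dz": 0.5,"twist": 0},{"claw": 0,"dx": 0,"dy": 0,"dz": 0.5,"twist": 0}]}}

```text
time_s: 10.42
position: [0.4822, 0.1811, 0.1139]
tcp_rot: [[-0.166, 0.986, -0.01], [0.986, 0.166, 0.002], [0.004, -0.009, -1.0]]
force: [-2.0, -0.0, 9.6]
opening: 0.158
```

```bash
python3 - <<'E'
from h import *
stt()
S=bot.capture("scene"); cv2.imwrite("pics/s8.png",cv2.resize(S[160:280,180:300,::-1],None,fx=5,fy=5,interpolation=cv2.INTER_CUBIC))
E
```

```text
10.42 [0.4822 0.1811 0.1139] yaw 99.55 tilt [-0.0098  0.0019] F [-2.  -0.   9.6] M [ 0.01  0.25 -0.04] op 0.158 q [  8.   31.5 103.1   0.3  45.9 -91.7]
```

View pics/s8.png

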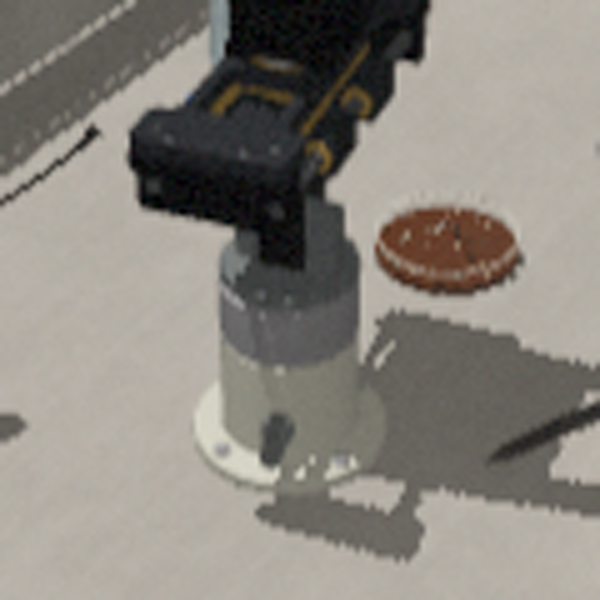

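Request:
{"method": "arm_command", "body": {"plan": [{"claw": 0,"dx": 0,"dy": 0,"dz": 0.1,"twist": 0},{"claw": 0,"dx": 0,"dy": 0,"dz": 0.2,"twist": 0},{"claw": 0,"dx": 0,"dy": 0,"dz": 0.2,"twist": 0}]}}

```text
time_s: 10.72
position: [0.4822, 0.1811, 0.1129]
tcp_rot: [[-0.166, 0.986, -0.009], [0.986, 0.166, 0.002], [0.003, -0.009, -1.0]]
force: [-2.7, 0.1, 10.5]
opening: 0.158
```

```bash
python3 - <<'E'
from h import *
stt()
E
```

```text
10.72 [0.4822 0.1811 0.1129] yaw 99.56 tilt [-0.0093  0.0019] F [-2.7  0.1 10.5] M [ 0.02  0.36 -0.03] op 0.158 q [  8.   31.6 103.2   0.3  45.7 -91.7]
```

Request:
{"method": "arm_command", "body": {"plan": [{"claw": 0,"dx": 0,"dy": 0,"dz": 0.1,"twist": 0},{"claw": 0,"dx": 0,"dy": 0,"dz": 0.1,"twist": 3},{"claw": 0,"dx": 0,"dy": 0,"dz": 0.1,"twist": 6},{"claw": 0,"dx": 0,"dy": 0,"dz": 0.1,"twist": 9},{"claw": 0,"dx": 0,"dy": 0,"dz": 0.1,"twist": 12},{"claw": 0,"dx": 0,"dy": 0,"dz": 0.1,"twist": 12}]}}

```text
time_s: 11.22
position: [0.4832, 0.1814, 0.1131]
tcp_rot: [[0.044, 0.999, -0.006], [0.999, -0.044, 0.003], [0.002, -0.007, -1.0]]
force: [-0.8, -0.3, 9.6]
opening: 0.159
```

```bash
python3 - <<'E'
from h import *
stt()
E
```

```text
11.22 [0.4832 0.1814 0.1131] yaw 87.46 tilt [-0.0065  0.0025] F [-0.8 -0.3  9.6] M [ 0.16  0.06 -0.05] op 0.159 q [  8.   31.5 103.2   0.3  45.6 -79.6]
```

Request:
{"method": "arm_command", "body": {"plan": [{"claw": 0,"dx": 0,"dy": -0.05,"dz": 0.1,"twist": 4},{"claw": 0,"dx": 0,"dy": -0.05,"dz": 0.1,"twist": 8},{"claw": 0,"dx": 0,"dy": -0.05,"dz": 0.1,"twist": 12},{"claw": 0,"dx": 0,"dy": -0.05,"dz": 0.1,"twist": 16},{"claw": 0,"dx": 0,"dy": -0.05,"dz": 0.1,"twist": 20},{"claw": 0,"dx": 0,"dy": -0.05,"dz": 0.1,"twist": 20}]}}

```text
time_s: 11.72
position: [0.4843, 0.1817, 0.1135]
tcp_rot: [[0.385, 0.923, -0.003], [0.923, -0.385, 0.003], [0.002, -0.004, -1.0]]
force: [-1.0, 0.4, 9.8]
opening: 0.154
```

```bash
python3 - <<'E'
from h import *
stt()
E
```

```text
11.72 [0.4843 0.1817 0.1135] yaw 67.33 tilt [-0.0026  0.0032] F [-1.   0.4  9.8] M [ 0.1   0.04 -0.06] op 0.154 q [  8.1  31.5 103.2   0.3  45.5 -59.5]
```

Request:
{"method": "arm_command", "body": {"plan": [{"claw": 0,"dx": -0.05,"dy": -0.1,"dz": 0.15,"twist": 4},{"claw": 0,"dx": -0.05,"dy": -0.15,"dz": 0.15,"twist": 8},{"claw": 0,"dx": -0.05,"dy": -0.15,"dz": 0.15,"twist": 12},{"claw": 0,"dx": -0.05,"dy": -0.15,"dz": 0.15,"twist": 15},{"claw": 0,"dx": -0.05,"dy": -0.15,"dz": 0.15,"twist": 18},{"claw": 0,"dx": -0.05,"dy": -0.15,"dz": 0.15,"twist": 18}]}}

```text
time_s: 12.22
position: [0.4846, 0.182, 0.1135]
tcp_rot: [[0.653, 0.757, 0.002], [0.757, -0.653, 0.004], [0.004, -0.001, -1.0]]
force: [-1.0, -0.2, 9.2]
opening: 0.158
```

```bash
python3 - <<'E'
from h import *
stt()
E
```

```text
12.22 [0.4846 0.182  0.1135] yaw 49.23 tilt [0.0018 0.0038] F [-1.  -0.2  9.2] M [ 0.04 -0.03  0.02] op 0.158 q [  8.1  31.5 103.3   0.3  45.1 -41.3]
```

Request:
{"method": "arm_command", "body": {"plan": [{"claw": 0,"dx": -0.05,"dy": -0.1,"dz": 0.15,"twist": 2},{"claw": 0,"dx": -0.05,"dy": -0.1,"dz": 0.15,"twist": 4},{"claw": 0,"dx": -0.05,"dy": -0.1,"dz": 0.15,"twist": 4.5},{"claw": 0,"dx": -0.05,"dy": -0.1,"dz": 0.15,"twist": 4.5}]}}

```text
time_s: 12.55
position: [0.4848, 0.1823, 0.1133]
tcp_rot: [[0.71, 0.704, 0.005], [0.704, -0.71, 0.004], [0.006, 0.001, -1.0]]
force: [-0.3, -1.8, 9.5]
opening: 0.159
```

```bash
python3 - <<'E'
from h import *
stt()
E
```

```text
12.55 [0.4848 0.1823 0.1133] yaw 44.74 tilt [0.0049 0.0038] F [-0.3 -1.8  9.5] M [-0.14  0.1   0.09] op 0.159 q [  8.1  31.4 103.4   0.2  44.8 -36.8]
```

Request:
{"method": "arm_command", "body": {"plan": [{"claw": 0,"dx": 0,"dy": 0,"dz": 0.1,"twist": 1},{"claw": 0,"dx": 0,"dy": 0,"dz": 0.1,"twist": 2},{"claw": 0,"dx": 0,"dy": 0,"dz": 0.1,"twist": 2}]}}

```text
time_s: 12.8
position: [0.4847, 0.1821, 0.1133]
tcp_rot: [[0.734, 0.679, 0.005], [0.679, -0.734, 0.003], [0.006, 0.001, -1.0]]
force: [-2.3, -0.7, 10.2]
opening: 0.16
```

```bash
python3 - <<'E'
from h import *
stt()
E
```

```text
12.8 [0.4847 0.1821 0.1133] yaw 42.77 tilt [0.005  0.0032] F [-2.3 -0.7 10.2] M [-0.17  0.38  0.12] op 0.16 q [  8.1  31.4 103.4   0.2  44.8 -34.8]
```

Request:
{"method": "arm_command", "body": {"plan": [{"claw": 0,"dx": 0,"dy": 0,"dz": 0.05,"twist": -1.5},{"claw": 0,"dx": 0,"dy": 0,"dz": -0.1,"twist": -1.5},{"claw": 0,"dx": 0,"dy": 0,"dz": -0.2,"twist": -1.5},{"claw": 0,"dx": 0,"dy": 0,"dz": -0.3,"twist": -1.5},{"claw": 0,"dx": 0,"dy": 0,"dz": -0.35,"twist": -1.5},{"claw": 0,"dx": 0,"dy": 0,"dz": -0.35,"twist": -1.5}]}}

```text
time_s: 13.3
position: [0.4848, 0.1822, 0.1176]
tcp_rot: [[0.716, 0.698, 0.006], [0.698, -0.716, 0.003], [0.006, 0.002, -1.0]]
force: [-1.3, -0.0, 7.8]
opening: 0.156
```

```bash
python3 - <<'E'
from h import *
stt()
E
```

```text
13.3 [0.4848 0.1822 0.1176] yaw 44.27 tilt [0.0056 0.0034] F [-1.3 -0.   7.8] M [ 0.04  0.38 -0.02] op 0.156 q [  8.1  31.  103.3   0.2  45.4 -36.3]
```

Request:
{"method": "arm_command", "body": {"plan": [{"claw": 0.2,"dx": 0,"dy": 0,"dz": 0,"twist": 0},{"claw": 0.3,"dx": 0,"dy": 0,"dz": 0,"twist": 0},{"claw": 0.4,"dx": 0,"dy": 0,"dz": 0,"twist": 0},{"claw": 0.5,"dx": 0,"dy": 0,"dz": 0,"twist": 0},{"claw": 0.6,"dx": 0,"dy": 0,"dz": 0,"twist": 0},{"claw": 0.6,"dx": 0,"dy": 0,"dz": 0,"twist": 0},{"claw": 0.6,"dx": 0,"dy": 0,"dz": 0,"twist": 0},{"claw": 0.6,"dx": 0,"dy": 0,"dz": 0,"twist": 0}]}}

```text
time_s: 13.97
position: [0.4847, 0.1822, 0.1176]
tcp_rot: [[0.716, 0.698, 0.005], [0.698, -0.716, 0.003], [0.006, 0.001, -1.0]]
force: [-0.2, -0.8, 0.4]
opening: 0.578
```

```bash
python3 - <<'E'
from h import *
stt()
E
```

```text
13.97 [0.4847 0.1822 0.1176] yaw 44.27 tilt [0.0055 0.0034] F [-0.2 -0.8  0.4] M [ 0.03 -0.14  0.03] op 0.578 q [  8.1  31.  103.3   0.2  45.4 -36.3]
```

Request:
{"method": "arm_command", "body": {"plan": [{"claw": 0.6,"dx": 0,"dy": 0,"dz": -1,"twist": 0},{"claw": 0.6,"dx": 0,"dy": 0,"dz": -3,"twist": 0},{"claw": 0.6,"dx": 0,"dy": 0,"dz": -6,"twist": 0},{"claw": 0.6,"dx": 0,"dy": 0,"dz": -9,"twist": 0},{"claw": 0.6,"dx": 0,"dy": 3,"dz": -12,"twist": 0},{"claw": 0.6,"dx": 0,"dy": 6,"dz": -12,"twist": 0},{"claw": 0.6,"dx": 0,"dy": 8,"dz": -12,"twist": 0},{"claw": 0.6,"dx": 0,"dy": 8,"dz": -12,"twist": 0}]}}

```text
time_s: 14.63
position: [0.5439, 0.1218, 0.2397]
tcp_rot: [[0.718, 0.696, 0.012], [0.696, -0.718, 0.002], [0.01, 0.007, -1.0]]
force: [0.0, -0.2, 0.2]
opening: 0.599
```

```bash
python3 - <<'E'
from h import *
st=stt(); C=cam("wrist",st)
im=bot.capture("wrist"); cv2.imwrite("pics/w9.png",im[:,:,::-1])
p=proj(C,[.482,.181,.12]).astype(int);print(p)
x,y=p[0]-60,max(0,p[1]-60);print(x,y)
cv2.imwrite("pics/w9c.png",cv2.resize(im[y:y+120,x:x+120,::-1],None,fx=5,fy=5,interpolation=cv2.INTER_CUBIC))
S=bot.capture("scene"); cv2.imwrite("pics/s9.png",cv2.resize(S[150:270,180:340,::-1],None,fx=5,fy=5,interpolation=cv2.INTER_CUBIC))
E
```

```text
14.63 [0.5439 0.1218 0.2397] yaw 44.1 tilt [0.0121 0.0021] F [ 0.  -0.2  0.2] M [ 0.11 -0.16 -0.01] op 0.599 q [  1.1  23.5  91.3   0.1  64.5 -43.1]
[249  85]
189 25
```

View pics/w9.png

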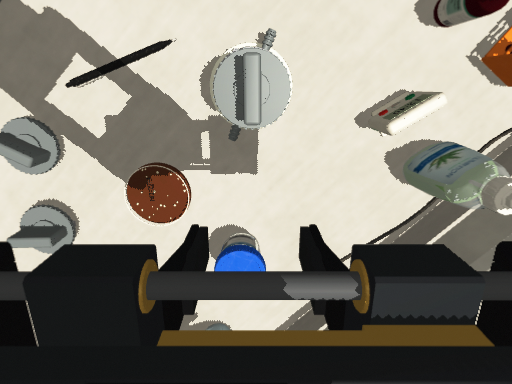

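View pics/w9c.png

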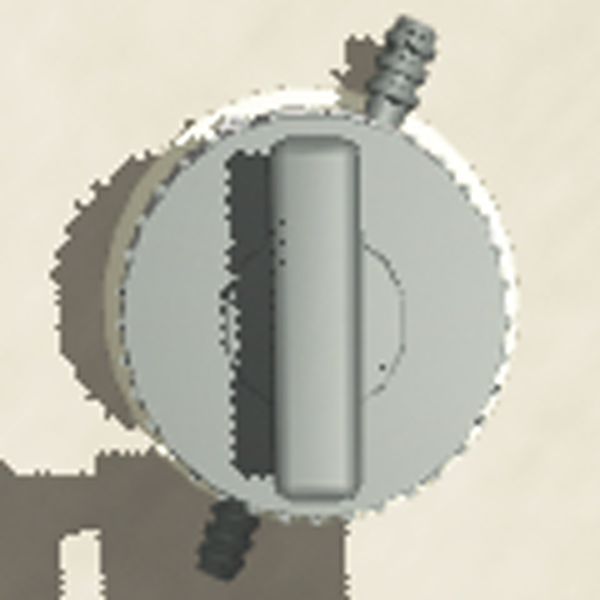

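View pics/s9.png

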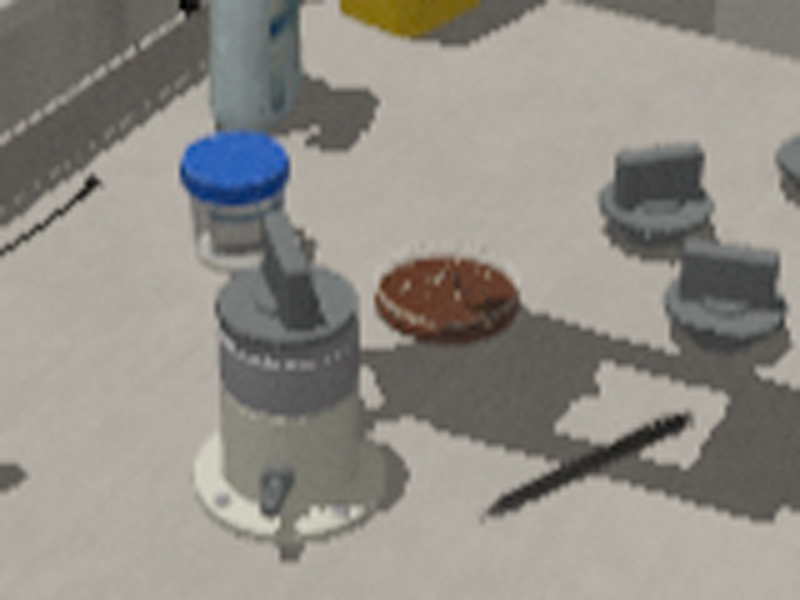

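```bash
python3 - <<'E'
from h import *
st=bot.read_state(); C=cam("wrist",st); S=cam("scene")
f=lambda x,y,z:onz(C,189+x/5-.4,25+y/5-.4,z)
a,b=f(316,140,.1485),f(319,497,.1485);d=b-a
print("wing mid",(a+b)/2,np.linalg.norm(d),np.degrees(np.arctan2(d[1],d[0])),"disc",f(312,315,.1135))
for z in (.085,.0885,.095):
  c=np.array([.482,.181])
  u=np.array([np.cos(np.radians(-45.7)),np.sin(np.radians(-45.7))])
  w=[np.r_[c+s*.027*u,z+.06] for s in (1,-1)]
  print(z,[((proj(S,p)-[180,150]+.4)*5).round(0) for p in w], "disc near edge",((proj(S,np.r_[c+.034*np.array([-.487,.873]),z+.018])-[180,150]+.4)*5).round())
print("rim near",((proj(S,np.r_[c+.035*np.array([-.487,.873]),.1])-[180,150]+.4)*5).round())
E
```

```text
wing mid [0.48083034 0.18265034 0.1485    ] 0.05205443893565018 -45.388847513826526 disc [0.4791306  0.18316701 0.1135    ]
0.085 [array([279., 220.]), array([303., 280.])] disc near edge [288. 362.]
0.0885 [array([278., 214.]), array([303., 274.])] disc near edge [288. 356.]
0.095 [array([278., 202.]), array([303., 262.])] disc near edge [288. 345.]
rim near [288. 368.]
```

```bash
python3 - <<'E'
import cv2
a=cv2.imread("pics/s9.png")[190:440,190:400]; cv2.imwrite("pics/s9c.png",cv2.resize(a,None,fx=2.3,fy=2.3))
E
```

```text
(no output)
```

View pics/s9c.png

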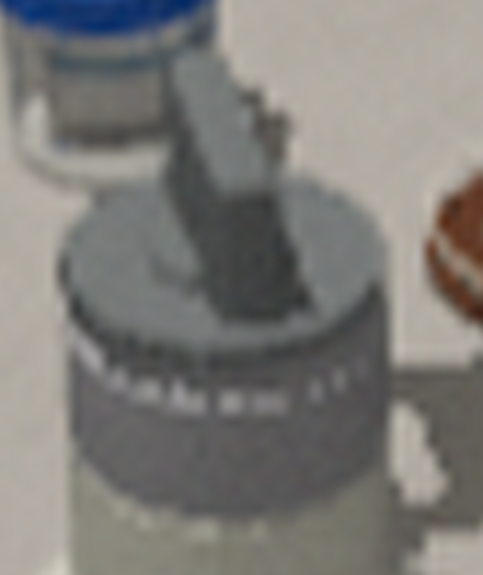

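```bash
python3 - <<'E'
from h import *
a=cv2.imread("pics/scene0.png")[:,:,::-1]
b=bot.capture("scene").copy()
cv2.imwrite("pics/s10.png",b[:,:,::-1])
x0,y0=215,180
A=[cv2.resize(i[y0:y0+80,x0:x0+50],None,fx=7,fy=7,interpolation=cv2.INTER_NEAREST) for i in (a,b)]
o=np.ascontiguousarray(np.hstack(A)[:,:,::-1])
S=cam("scene"); c=np.array([.482,.181]); t=np.linspace(0,2*np.pi,200)
def ring(z,r,col,off):
    P=np.array([proj(S,[c[0]+r*np.cos(k),c[1]+r*np.sin(k),z]) for k in t])
    P=(P-[x0,y0]+.5)*7; P[:,0]+=off
    for p in P: cv2.circle(o,(int(p[0]),int(p[1])),1,col,-1)
ring(.1,.035,(0,0,255),0); ring(.0,.05,(0,255,255),0)
ring(.1065,.034,(0,0,255),350); ring(.1135,.034,(0,255,0),350)
cv2.imwrite("pics/cmp.png",o); print(o.shape)
E
```

```text
(560, 700, 3)
```

View pics/cmp.png

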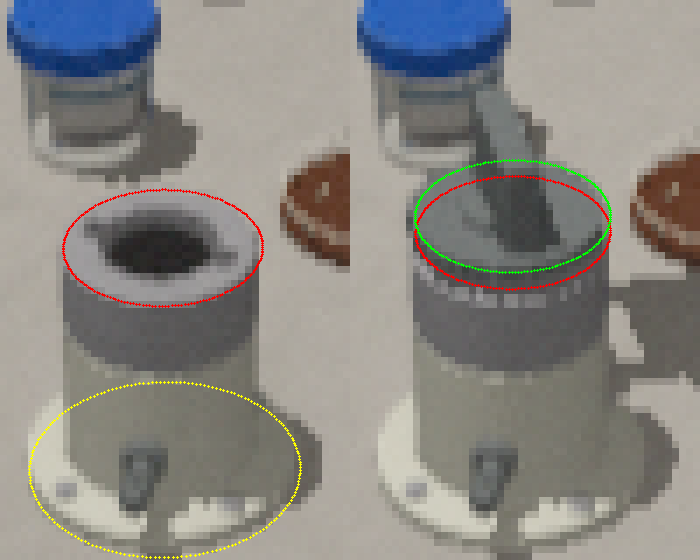

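```bash
python3 - <<'E'
import cv2,numpy as np
a=cv2.imread("pics/scene0.png");b=cv2.imread("pics/s10.png")
for y in range(204,228): print(y,(y-180)*7+3,a[y,236:242].mean(1).astype(int),b[y,232:244].mean(1).astype(int))
o=cv2.resize(b[195:235,210:255],None,fx=14,fy=14,interpolation=cv2.INTER_CUBIC)
cv2.imwrite("pics/s10c.png",o)
E
```

```text
204 171 [ 90  90 142 141 143 169] [ 96  75  72  67  77 102  95  91  92  88 106 119]
205 178 [142 141 169 171 171 172] [109  79  73  74  71  80  69  67  61  68  97 119]
206 185 [164 168 164 163 168 169] [115  85  74  72  76  73  67  66  63  64  91 120]
207 192 [157 159 158 158 161 160] [119 105  69  71  76  71  63  66  64  70  79 120]
208 199 [153 154 155 156 155 157] [121 119  84  70  76  71  65  63  66  67  61 115]
209 206 [135 134 135 135 137 149] [123 118 106  70  70  73  64  65  62  63  60  89]
210 213 [ 95  96  97 101 103 118] [118 120 119  85  70  71  65  62  66  61  56  66]
211 220 [80 76 84 84 91 91] [102 112 114  87  71  68  64  69  63  66  55  69]
212 227 [57 59 64 62 75 81] [103 101  96  73  70  70  68  64  68  62  57  61]
213 234 [37 38 38 40 40 50] [121 110  97  97  66  71  64  64  64  66  60  62]
214 241 [39 41 42 40 37 44] [121 122 116 119  83  73  65  61  66  63  60  60]
215 248 [41 38 40 36 40 35] [120 121 120 119 106  79  70  66  65  64  64  99]
216 255 [41 36 34 38 35 42] [119 120 121 119 119 106 101  94  98  97  96 110]
217 262 [38 39 42 42 43 34] [102 104 112 120 111 111 109 110 108  99  98  88]
218 269 [38 30 39 39 38 44] [76 79 88 98 86 84 87 84 83 63 71 62]
219 276 [ 99  79  79 101 119 119] [76 69 72 83 71 66 65 70 77 67 75 78]
220 283 [143 131 131 141 151 153] [80 77 78 87 76 79 75 77 79 76 81 81]
221 290 [153 152 152 153 153 153] [ 89 128  80  81  81  83  82  80  80  85  80  86]
222 297 [151 153 155 151 147 145] [112 152 126 125  88 129 129 103 115 115 113  91]
223 304 [129 127 130 125 122 116] [114 124 132 130  96 128 134 106 122 118 114  89]
224 311 [88 86 87 86 87 87] [96 94 92 92 92 91 92 90 88 86 88 86]
225 318 [91 92 89 90 87 86] [94 97 95 94 94 92 93 87 87 90 88 85]
226 325 [90 88 86 90 88 88] [100  98  94  90  92  88  92  86  89  86  88  87]
227 332 [89 87 87 89 87 86] [102  96  95  91  93  87  89  86  89  87  84  84]
```

View pics/s10c.png

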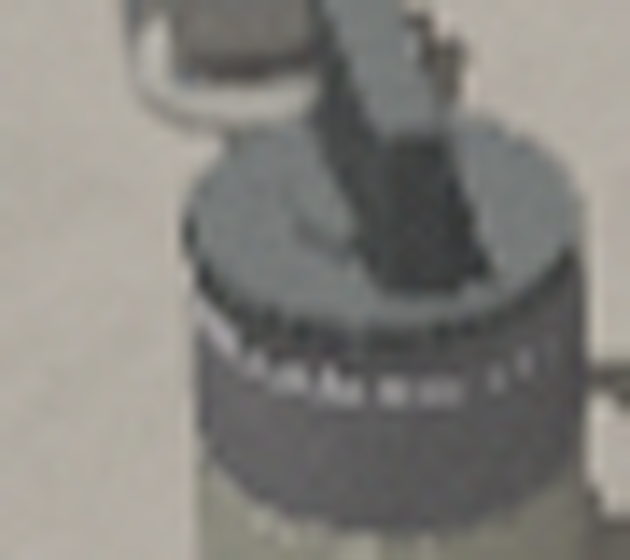

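```bash
python3 - <<'E'
from h import *
st=bot.read_state(); C=cam("wrist",st)
im=cv2.imread("pics/w9.png"); hsv=cv2.cvtColor(im,cv2.COLOR_BGR2HSV)
x0,y0=189,25; c=im[y0:y0+120,x0:x0+120].astype(int)
print(c[63,18:110:1].tolist()[:12], c[63,98:106].tolist()); 
# bluish-grey mask: b>=r
m=((c[:,:,0]-c[:,:,2])>=4).astype(np.uint8)
n,l,s,_=cv2.connectedComponentsWithStats(m); k=1+np.argmax(s[1:,4]); m=(l==k).astype(np.uint8)
cs,_=cv2.findContours(m,cv2.RETR_EXTERNAL,cv2.CHAIN_APPROX_NONE); q=max(cs,key=cv2.contourArea)
h=cv2.convexHull(q)[:,0].astype(float); print(s[k])
P=np.array([onz(C,x0+u,y0+v,.1135)[:2] for u,v in h])
for _ in range(3):
    A=np.c_[2*P,np.ones(len(P))]; z=np.linalg.lstsq(A,(P**2).sum(1),rcond=None)[0]; cc=z[:2]; r=np.sqrt(z[2]+cc@cc); d=np.linalg.norm(P-cc,axis=1)-r; P=P[abs(d)<.001]
print(cc,r,len(P))
cv2.imwrite("pics/m.png",cv2.resize(m*255,None,fx=4,fy=4,interpolation=0))
f=lambda x,y,z:onz(C,x0+x/5-.4,y0+y/5-.4,z)[:2]
w=(f(316,140,.1485)+f(319,497,.1485))/2
u=np.array([np.cos(np.radians(-45.4)),np.sin(np.radians(-45.4))]); 
print("lean along, across (rad)",(w-cc)@u/.035,(w-cc)@np.array([-u[1],u[0]])/.035)
E
```

```text
[[101, 113, 119], [101, 112, 119], [98, 110, 115], [126, 145, 147], [127, 147, 149], [127, 148, 150], [127, 136, 134], [167, 175, 170], [167, 176, 168], [168, 175, 170], [168, 176, 170], [168, 176, 170]] [[191, 200, 196], [192, 200, 195], [193, 200, 196], [180, 188, 184], [234, 244, 244], [206, 228, 231], [214, 230, 236], [214, 230, 235]]Traceback (most recent call last):
  File "<stdin>", line 8, in <module>
    return _wrapfunc(a, 'argmax', axis=axis, out=out, **kwds)
    return bound(*args, **kwds)
ValueError: attempt to get argmax of an empty sequence
```

```bash
python3 - <<'E'
from h import *
st=bot.read_state(); C=cam("wrist",st)
im=cv2.imread("pics/w9.png")
x0,y0=189,25; c=im[y0:y0+120,x0:x0+120].astype(int)
m=(((c[:,:,2]-c[:,:,0])<8)&(c[:,:,1]<215)).astype(np.uint8)
m=cv2.morphologyEx(m,cv2.MORPH_OPEN,np.ones((13,13),np.uint8))
cs,_=cv2.findContours(m,cv2.RETR_EXTERNAL,cv2.CHAIN_APPROX_NONE); q=max(cs,key=cv2.contourArea)
h=q[:,0].astype(float)
P=np.array([onz(C,x0+u,y0+v,.1135)[:2] for u,v in h])
for _ in range(4):
    A=np.c_[2*P,np.ones(len(P))]; z=np.linalg.lstsq(A,(P**2).sum(1),rcond=None)[0]; cc=z[:2]; r=np.sqrt(z[2]+cc@cc); d=np.linalg.norm(P-cc,axis=1)-r; P=P[abs(d)<.001]
print(cc,r,len(P),len(h))
cv2.imwrite("pics/m.png",cv2.resize(m*255,None,fx=4,fy=4,interpolation=0))
f=lambda x,y,z:onz(C,x0+x/5-.4,y0+y/5-.4,z)[:2]
w=(f(316,140,.1485)+f(319,497,.1485))/2
u=np.array([np.cos(np.radians(-45.4)),np.sin(np.radians(-45.4))]); 
print("lean along, across (rad)",(w-cc)@u/.035,(w-cc)@np.array([-u[1],u[0]])/.035)
E
```

```text
[0.47897485 0.18316836] 0.033226211634740016 225 245
lean along, across (rad) 0.01754416920753318 0.017843216812267786
```

View pics/m.png

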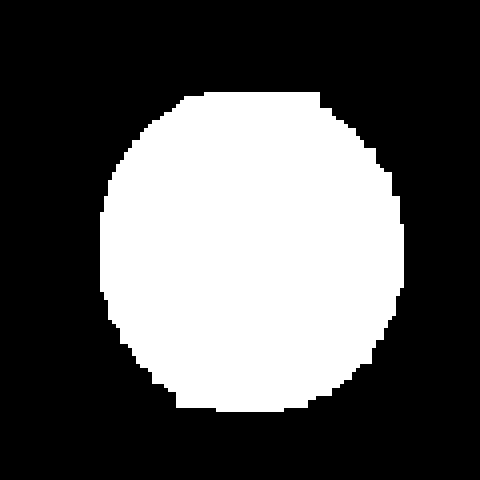

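```bash
python3 - <<'E'
from h import *
stt(); print(bot.hand_in())
E
```

```text
14.78 [0.5389 0.1247 0.2377] yaw 44.24 tilt [0.0039 0.0038] F [-0.5 -0.5  0.1] M [ 0.06 -0.15 -0.01] op 0.596 q [  1.3  23.5  91.7   0.2  64.5 -43. ]
the job is handed in; nothing more can be done
None
```

I fitted the cap and believe it is locked in its notches. I handed the job in at 14.8 s, and the hand-in reports no verdict.

**What I did:** I took the cap farthest from the base, about 0.51 m out, and gripped it by its wing. I saw the collar's slots at about 9.7° in the wrist camera and lined the lugs up with them. The cap went straight in with no contact at the rim. I pushed it down against the spring to about z 83 mm, turned it clockwise about 57°, came back 1.5° and eased up.

**Evidence that it locked:**
- **Forces:** the spring force rose to about 12 N. Sideways force stayed under 3 N and the turning moment under 0.15 N m wherever I read them.
- **Lift:** the cap rose 4.3 mm in the grip to about z 88 mm without the lip stopping it, and the spring force there matched that height.
- **Angle:** after release the wing sits 55° from the slots, where the notches begin at 52° and the stop is near 57°.
- **Tilt and clearance:** the cap leans about 0.025 rad (limit 0.08), the robot touches nothing, and the petri dish, cup and pen look unmoved. I did not check the bottle separately.

**Checks that disagreed:**
- **Height:** the scene camera put the disc edge about 2 mm high, at roughly z 91 mm, just over the 90.5 mm limit. The wing top in the same picture fitted 88.5 to 89 mm.
- **Centring:** the wrist camera put the cap about 3 mm off the housing's axis, more than the 1.75 mm of play in the mouth allows. I took both as camera calibration error, which is stated as about 2 mm.

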